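# Close up a row of V-blocks with an indexed stop

### The arm

A 6-joint arm with a two-finger parallel gripper is mounted at the origin on a cart in front of the work surface, level with it; the furniture and walls round the work are solid. World frame = base frame: x ahead of the robot, y to its left, z up, the work surface at z = 0. Lengths are in m, angles in degrees, forces in N, time in s.
With the tool pointing down it reaches from about 0.325 to 0.775 m from the base axis. Payload 9.3 kg.
Tool frame: the origin (TCP) lies at the very end of the fingers, on their centre line; the grasp point (between the pads) lies 19 mm behind it; y points along the fingers, z is the direction in which the jaws open and shut, and the axes are right-handed (so a half turn about y gives the same grasp; the last joint's range is limited). The gripper opens to 85 mm and grips with 20 to 120 N. Pads are 22 mm wide; open, the fingers measure 114 mm over their backs; the gripper's body (76 mm by 85 mm) begins 54 mm behind the grasp point. The pads swing forward as they close: fully open they stand 13 mm farther back than shut.
Start: joints at [59.954, 14.817, 1.232, 76.415, 0, 81.257], TCP at [0.2, 0.512, 0.231] pointing down, gripper open.
Joint ranges: [-174.27, 174.27], [-52.1, 104.24], [-59.71, 78.15], [-110.17, 111.67], [-87.03, 83.33], [-180, 180]. Speed limits (degrees/s): [127.2, 127.2, 159.86, 180, 180, 180].

### API

Orientations are given as [roll, pitch, yaw] about the fixed x, y, z axes, in that order (R = Rz(yaw) Ry(pitch) Rx(roll)).
In Python, from plant import r, fingers, eyes, close_job gives the robot as it stands. Calls block until the motion is done:
- r.goto(position, orientation): joint-space move of the TCP to a pose.
- r.move_l(position, rotation=None, velocity=0.15): straight line of the TCP; rotation=None keeps the orientation; velocity is the mean speed in m/s.
- r.set_joints(angles): joint-space move.
- fingers.ungrasp() and fingers.close(grasp_force=None): open the fingers fully, or close them until they stop; grasp_force is the grip in N (None keeps the last).
- r.dwell(seconds).
- r.solve_ik(position, orientation): joint angles nearest the present ones, or None.
- eyes.get_image(name): name is "scene" or "side" or "wrist"; returns a dict with "frame" (400x640x3 uint8, red, green, blue), "range_z" (400x640 float32, m along the optical axis (not along the pixel's ray), 0 where there is no reading), "camera_matrix" (3x3 intrinsics, pixels), "R" (3x3) and "t" (3): a world point X has camera coordinates R X + t. Camera axes: x right, y down, z forward; pixel columns grow to the right and rows downward; lengths in m; the calibration is good to about 2 mm. A picture is of the moment at which its call begins.
A pose or a line that the arm cannot do raises r.MotionError and nothing moves.
- close_job(): hands the job in, once; it reports no verdict.
Trained networks look in a picture, given as the dict that the camera call returned (one of the last four; its "shot" number tells which), for a name from the list of things; names that differ only in an ending like _2 or _b are one class to them, and where a whole thing is asked for, a point or a joint stands for the part that bears it (a point fixed in the world has none). Each returns a list of dicts, best first, with "confidence" (0 to 1); they miss things now and then, are a little off and sometimes report something else, mostly with a low value. They report only what shows in the picture. A call takes as long as a camera call. They do not tell look-alikes from the thing itself.
- eyes.regions_of(label, picture): "pixels" (400x640 bool, what is visible of it) and "point" ([column, row] in pixels, amid what is visible of it).
Readings, each from a call of its own:
- r.read_time(): time.
- r.read_qpos(): joint angles.
- r.read_joint_vel(): joint speeds.
- r.read_effort(): joint torques, N m.
- r.read_tcp_pos(): TCP position.
- r.read_tool_rot(): TCP orientation.
- r.read_contact_force(): force on the tool from outside, world axes, zero at the start.
- r.read_moment(): the same for the moment, N m.
- r.read_finger_gap(): finger opening in m.
Only numpy, scipy, OpenCV 4.12 (cv2) and the standard library are available. Lean on these libraries where they do the work, as an engineer would, in place of code of your own. Each camera call takes 0.05 s, during which the arm holds its last target.

### The job

Stand the loose steel V-block on the aluminium rack beside the other two, so that it continues their row with its groove in line with theirs, and let go of it. Then take the red knob, pull its spring pin up out of the bar, slide the blue stop one hole towards the blocks and let the pin drop fully home in that next hole. Finish while still gripping the knob, with the pin home; leave the chuck key and the plug gauge that lie nearby undisturbed.

Things in the scene. Friction and masses are not known exactly. Their poses are not given: they have to be found in the camera images.
- rack: Fixed aluminium rack board, 90 (x) x 290 (y) mm, top face 10 mm above the bench. Origin on the bench on the row's centre line; y runs along the row to the blue end plate (inner face y=+140 mm), x across it. Steel index bar 20 mm wide at x=0 from y=-128 to -30, top 30 mm above bench, 10 mm pin holes at y=-103, -73, -43. Blocks stand at x=0. Place and heading vary.
- row_place (a point): Point on the board's upper face where the underside centre of the third V-block belongs (rack x = 0, y = +15 mm, 10 mm above the bench); a block placed some mm nearer to the stop is pushed up to the row by the stop.
- vblock_a: Ground steel V-block fixed to the board next to the end plate (head of the row): 50 (own x) x 48 (own y) x 42 mm high. Origin at the centre of its underside; the groove in its top runs along own x, which lies along the rack's y.
- vblock_b: Second V-block of the row, same shape, 0.42 kg, loose, standing beside the first with up to 2 mm of gap; its own x lies along the rack's y.
- vblock_c: The loose V-block to be added, same shape, 0.3 to 0.6 kg; it starts on the bench on the robot's side of the rack. The two flat sides at own y = +24 and -24 mm are full height and are the faces to grip (48 mm apart). Alike after half a turn.
- slide (a joint): Blue sliding stop along the rack's +y (m): 0 at start, pin in the middle hole; +0.030 in the next hole towards the blocks; -0.030 in the hole away from them. Friction about 2 N; locked within 1 mm while pinned. Its sleeve is 43 mm wide, top 41 mm above the bench; at +0.030 three touching blocks have about 3 mm of play.
- plunger (a joint): Lift of the spring pin (m): 0 home in a hole, 0.014 fully pulled. It must rise 0.008 to clear the bar and rests there between holes. A spring pushes it down with about 6 N home, 10 N pulled. The pin is 8.4 mm thick, its round tip finds the hole from within about 2 mm.
- pull_knob: Red round knob on the spring pin, carried by the stop: 23 mm diameter for its lower 19 mm, then a 27 mm rim, 24 mm high in all. Origin at the centre of its underside, 58 mm above the bench when home, at rack y=-73 mm when slide is 0; moves up with the pin and along with the stop. Below it an 18 mm barrel stands on the sleeve.
- knob_grip (a point): Point on the knob's axis at which to pinch it, 12 mm above its underside (70 mm above the bench when home).
- stop_face (a point): Centre of the stop's face towards the blocks, 30 mm above the bench and 30 mm (rack y) from the knob's axis; the stop plate is 64 mm wide and reaches from 11 to 41 mm above the bench.
- plug_gauge: Bystander: steel plug gauge, 122 mm long along own y, lying on the brown mat beyond the rack; leave alone.
- chuck_key: Bystander: T-handled chuck key 98 x 77 mm, 15 mm thick, lying to the right of the rack, near the 0.75 m high upright desk panel that runs from beside the robot straight away to its front right (solid: the arm must pass round its near end or over it); leave alone.
Mind the look-alikes: they are no part of the job. What is shaped like the vblock_c but purple is not meant.

How it is judged (in metres and radians):
On the way, in this order (a step that is already met when the one before it is completed fails the run):
1. the third V-block stands on the rack in the row, let go, with the stop still in its first hole (x of vblock_c in the frame of rack between -0.007 and 0.007 m and y of vblock_c in the frame of rack between -0.02 and 0.018 m and z of vblock_c in the frame of rack between 0.006 and 0.014 m and angle between the x axis of vblock_c and the y axis of rack, either way round below 0.12 rad and angle between vblock_c's own z axis and vertical below 0.08 rad and value of joint slide between -0.004 and 0.004 m and value of joint plunger below 0.003 m and contact force between the fingers and vblock_c below 0.1 N and linear speed of vblock_c below 0.02 m/s), for 0.2 s.
2. the pin is pulled up by the knob out of its hole (value of joint plunger above 0.006 m and contact force between the fingers and pull_knob above 1 N), for 0.1 s.
At the end, for the whole second after the job is handed in: Both loose V-blocks upright in the row on the board (each within 7 mm of the centre line, 0.12 rad, 5 mm of its place along it); stop at the next hole (0.030 within 3 mm), pin home (lift under 2 mm); fingers grip the knob with over 2 N and touch no block (x of vblock_b in the frame of rack between -0.007 and 0.007 m and y of vblock_b in the frame of rack between 0.057 and 0.068 m and z of vblock_b in the frame of rack between 0.006 and 0.014 m and angle between the x axis of each of vblock_b, vblock_c and the y axis of rack, either way round below 0.12 rad and angle between each of vblock_b, vblock_c's own z axis and vertical below 0.08 rad and x of vblock_c in the frame of rack between -0.007 and 0.007 m and y of vblock_c in the frame of rack between 0.008 and 0.018 m and z of vblock_c in the frame of rack between 0.006 and 0.014 m and value of joint slide between 0.027 and 0.033 m and value of joint plunger below 0.002 m and contact force between the fingers and pull_knob above 2 N and contact force between the fingers and vblock_c below 0.1 N and linear speed of vblock_c below 0.02 m/s and velocity of joint slide below 0.005 m/s); the arm keeps its last pose, push and grip.
It fails at once if a bystander tool was pushed more than 20 mm (distance of any of plug_gauge, chuck_key from where it was at the start of the episode above 0.02 m).
It fails at once if the stop was slid away from the blocks (value of joint slide below -0.015 m).
It fails at once if the stop was forced along with the pin not pulled (value of joint slide between 0.006 and 0.024 m and value of joint plunger below 0.003 m).
It also fails if it takes over 67 s, if anything falls off the work surface, if the arm or the gripper's body presses on something with over 40 N, if the wrist force passes 120 N, or if a joint passes its speed limit or range.

## Working session

There is one attempt and no reset: what is moved stays moved. The work goes in short steps, each a Python script; the robot and the scene stay as the last script left them, time stands still between calls to the robot, and variables do not carry over. Pictures are saved under pics/ and viewed, and the job is handed in when it is done.

```bash
ls; mkdir -p pics; cat > h.py <<'E'
import numpy as np, cv2
from plant import r, fingers, eyes, close_job
def save(n,f): cv2.imwrite('pics/'+n, f[:,:,::-1])
def world(p):
    K=p["camera_matrix"];z=p["range_z"];v,u=np.mgrid[0:z.shape[0],0:z.shape[1]]
    c=np.stack([(u-K[0,2])/K[0,0]*z,(v-K[1,2])/K[1,1]*z,z],-1)
    W=(c-np.array(p["t"]))@np.array(p["R"]); W[z==0]=np.nan
    return W
E
python3 - <<'E'
from h import *
import pickle
print(r.read_time(), r.read_tool_rot())
for n in ["scene","side","wrist"]:
    p=eyes.get_image(n); save(n+'0.png',p["frame"]); pickle.dump(p,open(n+'0.pkl','wb'))
    for l in ["vblock_c","rack","pull_knob","slide","chuck_key","plug_gauge"]:
        try:
            for d in eyes.regions_of(l,p): 
                W=world(p); m=d["pixels"]; print(n,l,round(d["confidence"],2),d["point"],m.sum(),np.nanmedian(W[m],0).round(3))
        except Exception as e: print(l,e)
print(r.read_time())
E
```

```text
pics
0.0 [-9.00776938e+01  1.19872401e-02 -2.13024663e+01]
scene vblock_c 0.92 [299.7, 199.4] 566 [0.559 0.069 0.041]
scene vblock_c 0.86 [417.4, 219.1] 666 [0.485 0.336 0.03 ]
scene vblock_c 0.83 [286.9, 189.6] 477 [0.536 0.02  0.042]
scene vblock_c 0.77 [376.6, 192.7] 581 [0.458 0.23  0.03 ]
scene rack 0.7 [319.8, 229.3] 3519 [0.603 0.14  0.012]
scene pull_knob 0.6 [340.9, 230.8] 126 [0.62  0.188 0.081]
scene slide 0.65 [334.9, 237.1] 536 [0.625 0.185 0.042]
scene slide 0.61 [377.3, 192.0] 568 [0.459 0.23  0.03 ]
scene chuck_key 0.65 [245.3, 161.5] 227 [ 0.486 -0.112  0.012]
scene plug_gauge 0.67 [287.4, 270.4] 493 [0.731 0.117 0.024]
side vblock_c 0.94 [325.2, 215.2] 621 [0.54  0.063 0.038]
side vblock_c 0.84 [237.7, 239.9] 754 [0.438 0.215 0.025]
side vblock_c 0.66 [343.8, 228.1] 574 [0.516 0.021 0.039]
side vblock_c 0.56 [198.4, 222.7] 687 [0.466 0.321 0.025]
side rack 0.83 [305.5, 219.3] 2871 [0.552 0.118 0.013]
side rack 0.27 [286.3, 197.4] 577 [0.604 0.176 0.038]
side slide 0.78 [284.7, 197.5] 577 [0.604 0.176 0.038]
side plug_gauge 0.78 [328.4, 187.1] 301 [0.716 0.103 0.02 ]
1.05
```

View pics/scene0.png

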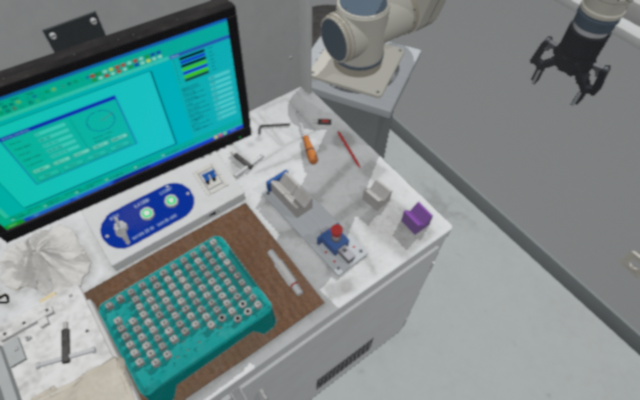

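View pics/side0.png

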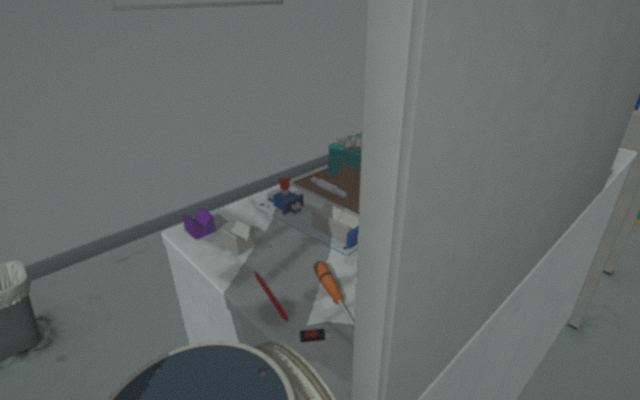

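```bash
python3 - <<'E'
import pickle,cv2
p=pickle.load(open('scene0.pkl','rb'))
f=p["frame"][140:300,220:460]; cv2.imwrite('pics/sc_crop.png',cv2.resize(f[:,:,::-1],None,fx=3.3,fy=3.3,interpolation=cv2.INTER_CUBIC))
print(p["R"],p["t"])
E
```

```text
[[-0.40682567  0.91349623  0.00418508]
 [ 0.75597748  0.33923949 -0.55983445]
 [-0.51282641 -0.2245912  -0.82859391]] [ 0.12840869 -0.42991     1.42521667]
```

View pics/sc_crop.png

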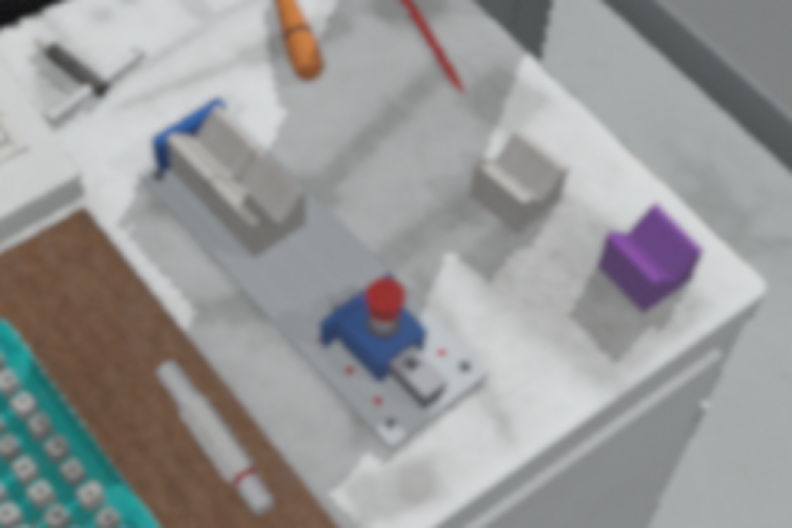

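Scene picture: the candidates shaped like a V-block are steel at (377,193), purple at (417,219) and two row blocks at (287,190) and (300,199). The loose steel one at (377,193), on the bench on the robot's side, is vblock_c, and the crop confirms its colour. The red knob is at (337,230). Next, wrist views from above.

```bash
python3 - <<'E'
from h import *
import pickle
p=pickle.load(open('wrist0.pkl','rb'))
C=-np.array(p["R"]).T@p["t"]; print("cam",C, "axis",np.array(p["R"])[2], "right",np.array(p["R"])[0],p["camera_matrix"])
# rack fit: heading
yaw=-21
print(r.read_tcp_pos())
for i,(pos) in enumerate([(0.46,0.21,0.25),(0.54,0.12,0.25)]):
    ok=False
    for yaw in ([-21.3,158.7]):
        try: r.goto(pos,[-90,0,yaw]); ok=True; break
        except r.MotionError as e: print(pos,yaw,e)
    if ok:
        r.dwell(0.3)
        p=eyes.get_image("wrist"); save(f'w1_{i}.png',p["frame"]); pickle.dump(p,open(f'w1_{i}.pkl','wb'))
        W=world(p)
        for l in ["vblock_c","pull_knob","rack"]:
            for d in eyes.regions_of(l,p): m=d["pixels"]; print(i,l,round(d["confidence"],2),d["point"],m.sum(),np.nanmedian(W[m],0).round(3))
print(r.read_time(), r.read_qpos())
E
```

```text
cam [0.13148216 0.53956284 0.3732278 ] axis [ 0.26328049 -0.10312219 -0.95919195] right [ 3.63109340e-01  9.31746399e-01 -5.04721404e-04] [[317.32340703   0.         327.2079392 ]
 [  0.         317.32340703 199.27280842]
 [  0.           0.           1.        ]]
[0.19980968 0.51241032 0.23128797]
0 vblock_c 0.88 [334.4, 162.8] 2015 [0.451 0.226 0.034]
0 vblock_c 0.86 [196.3, 258.8] 388 [0.504 0.016 0.036]
0 vblock_c 0.85 [252.3, 276.8] 1738 [0.554 0.072 0.04 ]
0 vblock_c 0.65 [429.2, 143.7] 2183 [0.474 0.329 0.033]
0 pull_knob 0.96 [358.6, 311.1] 489 [0.611 0.186 0.08 ]
0 pull_knob 0.34 [196.1, 259.5] 422 [0.504 0.016 0.035]
0 rack 0.75 [315.8, 268.9] 10214 [0.588 0.144 0.01 ]
0 rack 0.74 [348.8, 291.5] 2108 [0.606 0.184 0.04 ]
0 rack 0.45 [109.8, 270.4] 1138 [ 0.48  -0.114  0.011]
1 vblock_c 0.89 [285.1, 198.4] 2159 [0.553 0.065 0.043]
1 vblock_c 0.8 [241.6, 195.5] 2091 [0.53  0.02  0.043]
1 vblock_c 0.63 [492.7, 41.2] 3419 [0.474 0.328 0.032]
1 pull_knob 0.84 [411.2, 223.1] 540 [0.612 0.185 0.08 ]
1 rack 0.63 [343.4, 193.2] 14361 [0.578 0.124 0.01 ]
4.0833 [3.87810923e+00 1.48522429e+01 4.01725261e+00 7.91489671e+01
 6.93589849e-04 2.51398786e+01]
```

View pics/w1_0.png

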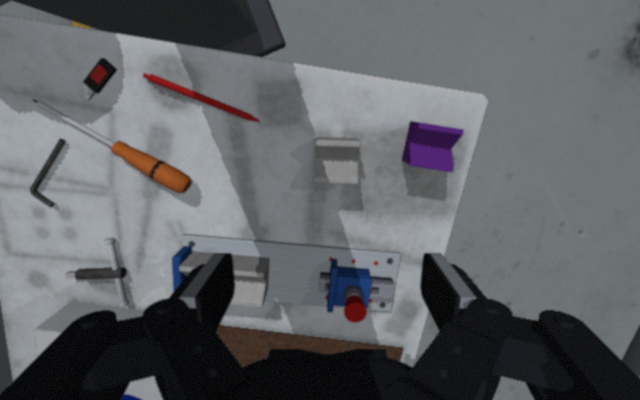

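View pics/w1_1.png

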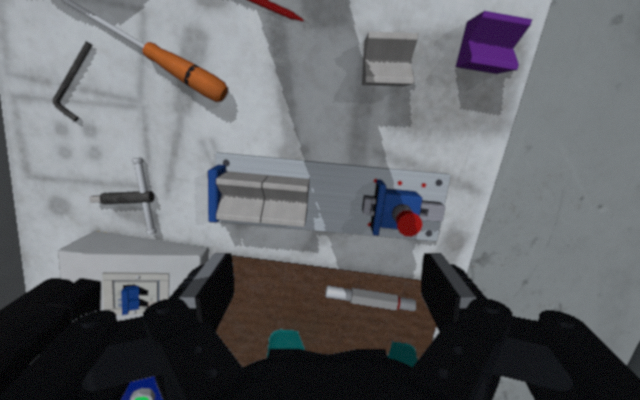

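```bash
python3 - <<'E'
from h import *
import pickle
from scipy import ndimage as nd
def rect(P):
    c,(w,h),a=cv2.minAreaRect((P*1000).astype(np.float32)); return np.round(c,1),np.round([w,h],1),round(a,2)
for i in (0,1):
    p=pickle.load(open(f'w1_{i}.pkl','rb')); W=world(p); f=p["frame"].astype(int)
    b=(abs(W[...,0]-.35)<.08)&(abs(W[...,1]-.3)<.3); 
    def region(lo,hi,zl,zh):
        return (W[...,0]>lo[0])&(W[...,0]<hi[0])&(W[...,1]>lo[1])&(W[...,1]<hi[1])&(W[...,2]>zl)&(W[...,2]<zh)
    m=region((.3,.1),(.42,.3),-.02,.02); print("bench z",np.median(W[m][:,2]),W[m][:,2].std())
    for nm,lo,hi in [("c",(.40,.18),(.51,.28)),("ab",(.47,-.02),(.60,.11))]:
        for zl in (.020,.034):
            m=region(lo,hi,zl,.06); lab,n=nd.label(m); 
            if n==0: continue
            k=np.argmax(np.bincount(lab.ravel())[1:])+1; m=lab==k
            print(i,nm,zl,m.sum(),rect(W[m][:,:2]),W[m][:,2].max().round(4), np.percentile(W[m][:,2],[50,90]).round(4))
    # board
    m=region((.45,-.05),(.70,.3),.005,.016); lab,n=nd.label(nd.binary_opening(m)); k=np.argmax(np.bincount(lab.ravel())[1:])+1; m=lab==k
    print("board",m.sum(),rect(W[m][:,:2]),np.median(W[m][:,2]))
    # knob
    m=(f[...,0]>120)&(f[...,1]<60)&(f[...,2]<60)&region((.55,.13),(.68,.25),.05,.1); print("knob",m.sum(),W[m].mean(0).round(4)); mm=m&(W[...,2]>.078); print("knob top",rect(W[mm][:,:2]),W[mm][:,2].mean(),W[mm][:,:2].mean(0))
E
```

```text
bench z -0.0005850850103891909 0.001693848358884687
0 c 0.02 1945 (array([451.2, 225.7]), array([50., 48.]), 66.91) 0.0435 [0.0347 0.0415]
0 c 0.034 524 (array([467.3, 218.8]), array([50. , 13.1]), 67.04) 0.0435 [0.0403 0.042 ]
0 ab 0.02 1546 (array([554.3,  65.8]), array([45.7, 49.2]), 63.81) 0.0537 [0.0416 0.0512]
0 ab 0.034 709 (array([567.2,  62.4]), array([39.8, 23.2]), 62.64) 0.0537 [0.0446 0.0514]
board 6508 (array([577.6, 111.5]), array([289.2,  91.2]), 63.23) 0.009283188815809734
knob 0 [nan nan nan]
knob top (array([0., 0.]), array([0., 0.]), 0.0) nan [nan nan]
bench z -0.0003904029563462151 0.0018624689140554025
1 c 0.02 2564 (array([451.4, 225.5]), array([50.3, 48.4]), 66.97) 0.0444 [0.0347 0.0416]
1 c 0.034 734 (array([435.4, 232.1]), array([49.8, 14. ]), 67.95) 0.0444 [0.04   0.0418]
1 ab 0.02 4711 (array([538.9,  35.6]), array([112.7,  62.5]), 63.27) 0.0534 [0.0443 0.0513]
1 ab 0.034 4088 (array([538.9,  35.6]), array([112.7,  62.4]), 63.27) 0.0534 [0.0453 0.0514]
board 7728 (array([577.8, 111.5]), array([288.7,  90.2]), 63.35) 0.009360894342307618
knob 83 [0.6148 0.1936 0.0806]
knob top (array([615. , 193.5]), array([ 6.8, 18.1]), 79.19) 0.08055700293541797 [0.61483319 0.1935791 ]<stdin>:22: RuntimeWarning: Mean of empty slice.
  ret = um.true_divide(
  ret = ret.dtype.type(ret / rcount)
```

```bash
cat >> h.py <<'E'
C0=np.array([.5777,.1115]); th=np.deg2rad(243.3); ey=np.array([np.cos(th),np.sin(th)]); ex=np.array([ey[1],-ey[0]])
def torack(W): d=W[...,:2]-C0; return np.stack([d@ex,d@ey,W[...,2]],-1)
E
python3 - <<'E'
from h import *
import pickle
p=pickle.load(open('w1_1.pkl','rb')); W=world(p); f=p["frame"].astype(int); Q=torack(W)
# column profile along y for |x|<20
for x0 in (-20,-8,0,8,20):
  print(x0)
  for y0 in range(-150,165,4):
    m=(abs(Q[...,0]*1e3-x0)<3)&(abs(Q[...,1]*1e3-y0)<2)&(Q[...,2]>-.03)&(Q[...,2]<.1)
    if m.sum(): print(f"{y0}:{np.median(Q[m][:,2])*1e3:.0f}",end=' ')
  print()
# across profile
for y0 in (20,60,80,105):
  print('y',y0,[(x0,round(float(np.median(Q[(abs(Q[...,0]*1e3-x0)<1)&(abs(Q[...,1]*1e3-y0)<8)][:,2])*1e3))) for x0 in range(-50,51,2) if ((abs(Q[...,0]*1e3-x0)<1)&(abs(Q[...,1]*1e3-y0)<8)).any()])
# colour masks
bl=(f[...,2]-f[...,0]>40)&(abs(Q[...,0])<.06)&(abs(Q[...,1])<.18)
rd=(f[...,0]-f[...,1]>60)&(abs(Q[...,0])<.06)&(abs(Q[...,1])<.18)&(Q[...,2]>.05)
for n,m in (("blue plate",bl&(Q[...,1]>.1)),("blue stop",bl&(Q[...,1]<0)),("red",rd),("redtop",rd&(Q[...,2]>.079))):
  q=Q[m]*1e3; print(n,m.sum(),np.percentile(q,[2,50,98],axis=0).round(1).tolist())
E
```

```text
-20
-150:-1 -146:3 -142:9 -138:9 -134:9 -130:9 -126:9 -122:10 -118:9 -82:39 -78:40 -74:40 -70:40 -66:41 -62:40 -58:40 -54:32 -50:9 -46:9 -42:10 -38:9 -34:9 -30:9 -26:9 -22:9 -18:10 -14:9 -10:9 -6:9 -2:9 2:10 6:10 10:9 14:10 18:9 22:9 26:10 30:51 34:52 38:51 42:51 46:52 50:51 54:51 58:52 62:52 66:51 70:52 74:51 78:51 82:51 86:52 90:51 94:51 98:51 102:51 106:51 110:51 114:51 118:51 122:51 126:51 130:50 134:45 138:46 142:45 158:-1 162:-1 
-8
-150:-1 -138:29 -134:29 -130:29 -126:29 -122:29 -118:29 -114:29 -110:29 -94:80 -90:80 -86:81 -82:81 -78:81 -74:78 -70:41 -66:40 -62:40 -58:40 -54:39 -50:29 -46:29 -42:29 -38:10 -34:9 -30:10 -26:10 -22:9 -18:9 -14:9 -10:9 -6:9 -2:10 2:9 6:9 10:9 14:9 18:9 22:9 26:9 30:39 34:41 38:40 42:41 46:40 50:40 54:41 58:40 62:40 66:39 70:40 74:40 78:40 82:40 86:40 90:40 94:40 98:40 102:40 106:40 110:40 114:39 118:40 122:40 126:40 130:40 134:45 138:46 142:45 158:-1 162:-1 
0
-150:-1 -138:29 -134:30 -130:29 -126:29 -122:29 -118:26 -114:20 -110:19 -106:39 -102:40 -98:40 -94:80 -90:80 -86:81 -82:81 -78:81 -74:80 -70:65 -66:40 -62:40 -58:41 -54:38 -50:20 -46:30 -42:
[... 2762 characters left out ...]
9), (-40, 10), (-24, 51), (-22, 51), (-20, 51), (-18, 51), (-16, 49), (-14, 47), (-12, 44), (-10, 42), (-8, 40), (-6, 38), (-4, 36), (-2, 33), (0, 32), (2, 34), (4, 37), (6, 39), (8, 41), (10, 43), (12, 45), (14, 47), (16, 50), (18, 51), (20, 51), (22, 51), (24, 31), (26, 9), (28, 10), (30, 10), (32, 9), (34, 10), (36, 10), (38, 9), (40, 10), (42, 10), (44, 7), (46, -1), (48, -1), (50, -1)]
blue plate 532 [[-28.3, 130.8, 25.9], [4.7, 136.2, 45.0], [31.6, 141.5, 46.8]]
blue stop 1176 [[-24.2, -101.8, 22.5], [11.1, -68.1, 40.0], [28.4, -52.8, 41.7]]
red 433 [[-10.2, -93.0, 78.7], [1.6, -81.5, 80.6], [12.4, -70.4, 82.2]]
redtop 417 [[-10.2, -92.8, 79.3], [1.3, -81.7, 80.6], [12.1, -70.5, 82.2]]
```

```bash
python3 - <<'E'
import pickle,cv2
p=pickle.load(open('w1_1.pkl','rb'))
cv2.imwrite('pics/w1_1c.png',cv2.resize(p["frame"][20:260,190:470,::-1],None,fx=2.8,fy=2.4,interpolation=cv2.INTER_CUBIC))
E
```

```text
(no output)
```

View pics/w1_1c.png

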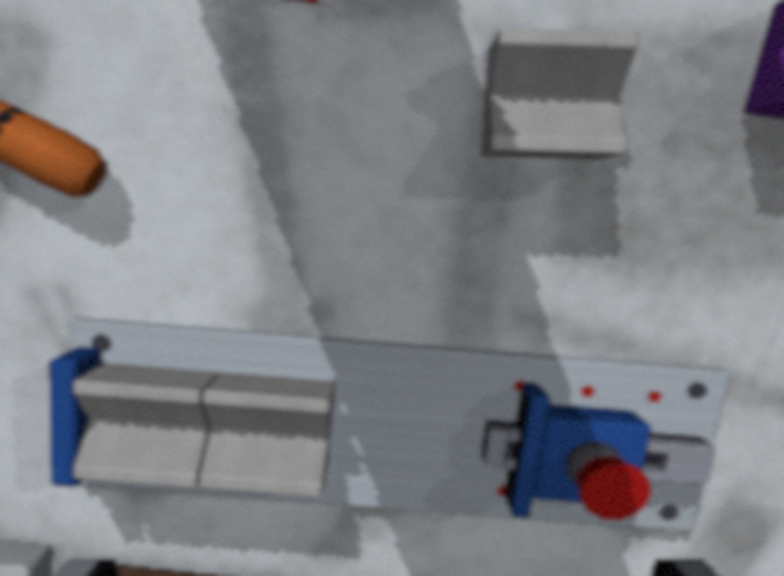

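Wrist picture: vblock_c is at (390,60), centre (0.451, 0.226), groove at 67°. That measures 50x48 mm and 42 mm high, as specified. The board measures 289x90 mm at a heading of 63.3°. The end plate, bar, stop and knob all agree that the rack origin is 9 mm from the board's centre. Now I pick up the block.

```bash
cat >> h.py <<'E'
O=C0-0.009*ey-0.0003*ex
def rk(x,y,z): q=O+x*ex+y*ey; return [float(q[0]),float(q[1]),z]
E
python3 - <<'E'
from h import *
c=[.4513,.2256]; o=[-90,0,67.3]
r.goto(c+[.11],o); print(r.read_qpos())
r.move_l(c+[.011],velocity=.12); print(r.read_contact_force())
fingers.close(grasp_force=50); print("gap",r.read_finger_gap(), r.read_contact_force())
r.move_l(c+[.13],velocity=.15); r.dwell(.2); print("gap",r.read_finger_gap(), r.read_contact_force(),r.read_time())
p=eyes.get_image("wrist"); save('w2.png',p["frame"])
E
```

```text
[ 1.70073469e+01  1.43348839e+01 -1.78141085e+01  5.78018313e+01
 -4.90532020e-03 -5.01998714e+01]
[ 0.21315206  0.43010947 -0.43997831]
gap 0.04693331676813072 [ 0.13280671 -1.08060371  5.84225846]
gap 0.04725365009705947 [ 0.32942826 -0.21512117 -3.42978426] 7.8417
```

View pics/w2.png

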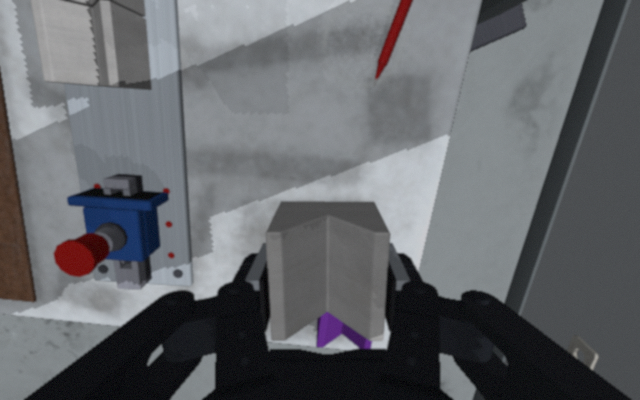

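The block is held squarely between the fingers at (328,270); gap 47 mm, weight about 3.4 N. Next I place it.

```bash
python3 - <<'E'
from h import *
o=[-90,0,63.3]
print(rk(0,.009,0))
r.goto(rk(0,.009,.13),o); r.move_l(rk(0,.009,.032),velocity=.12)
r.dwell(.15); f0=np.array(r.read_contact_force()); print(f0)
z=.032
for z in (.026,.024,.023,.022,.021,.020):
    r.move_l(rk(0,.009,z),velocity=.03); f=np.array(r.read_contact_force()); print(z,f.round(2))
    if f[2]>f0[2]+2.5: break
fingers.ungrasp(); r.dwell(.2); print(r.read_contact_force())
r.move_l(rk(0,.009,.13),velocity=.15)
r.move_l(rk(0,-.06,.20),velocity=.25); r.dwell(.2)
p=eyes.get_image("wrist"); save('w3.png',p["frame"])
import pickle; pickle.dump(p,open('w3.pkl','wb'))
print(r.read_time())
E
```

```text
[0.5779680114164983, 0.11136520430041524, 0]
[ 0.40392205 -0.3411552  -3.15100294]
0.026 [-0.53  0.49 -2.76]
0.024 [-0.01 -0.32 -3.35]
0.023 [-0.09 -0.2  -3.99]
0.022 [ 0.2  -0.25 -3.59]
0.021 [-3.23 -0.48  5.88]
[-0.02664005  1.03837526 -0.02878365]
13.4083
```

View pics/w3.png

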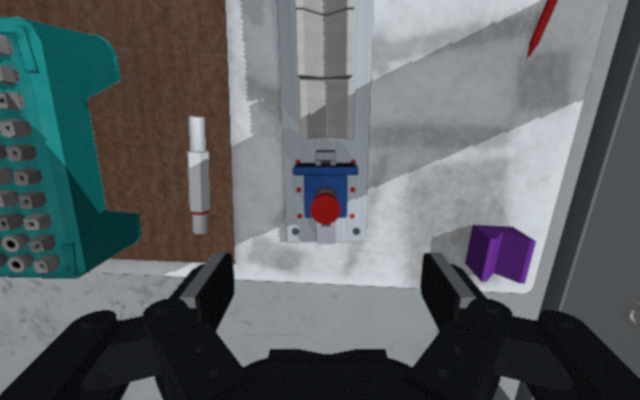

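The third block is at (328,108), in line with the row and a small gap from b. The knob is at (325,208). I check the numbers for both.

```bash
python3 - <<'E'
from h import *
import pickle
p=pickle.load(open('w3.pkl','rb')); W=world(p); f=p["frame"].astype(int)
d=W[...,:2]-O; Q=np.stack([d@ex,d@ey,W[...,2]],-1)*1e3
for y0 in range(-22,70,2):
    m=(abs(abs(Q[...,0])-20)<3)&(abs(Q[...,1]-y0)<1)&(Q[...,2]<100)
    if m.any(): print(f"{y0}:{np.median(Q[m][:,2]):.0f}",end=' ')
print()
for y0 in (0,20,50):
    m=(abs(Q[...,1]-y0)<6)&(Q[...,2]>47)&(Q[...,2]<60)&(abs(Q[...,0])<40); print(y0,np.percentile(Q[m][:,0],[0,1,99,100]).round(1),np.median(Q[m][:,2]))
m=(f[...,0]-f[...,1]>60)&(Q[...,2]>78)&(Q[...,2]<90)&(abs(Q[...,0])<40); q=Q[m];print("knob",m.sum(),np.percentile(q,[1,50,99],axis=0).round(1).tolist(), (np.percentile(q,1,axis=0)+np.percentile(q,99,axis=0))/2)
m=(abs(abs(Q[...,0])-28)<3)&(abs(Q[...,1]+50)<20)&(Q[...,2]>35)&(Q[...,2]<50); print("stop plate y",np.percentile(Q[m][:,1],[1,99]))
E
```

```text
-22:9 -20:9 -14:51 -12:51 -10:51 -8:51 -6:51 -4:51 -2:51 0:51 2:51 4:51 6:51 8:51 10:51 12:51 14:51 16:51 18:51 20:51 22:51 24:51 26:51 28:51 30:51 32:51 34:51 38:35 40:52 42:52 44:51 46:52 48:51 50:51 52:51 54:51 56:51 58:51 60:51 62:51 64:51 66:51 68:51 
0 [-21.8 -21.8  26.1  26.2] 50.844318188445186
20 [-21.5 -21.4  25.7  25.8] 50.86775158874886
50 [-23.3 -23.2  24.2  24.2] 50.904117721148005
knob 660 [[-11.8, -84.5, 78.9], [0.3, -72.1, 80.6], [12.3, -60.5, 82.4]] [  0.26902051 -72.54037253  80.66176389]
stop plate y [-51.30070677 -42.96454323]
```

c sits at rack x≈+2 mm, y≈+10 mm, level, all within tolerance. The stop is still at 0. Next I pinch the knob and lift.

```bash
python3 - <<'E'
from h import *
o=[-90,0,63.3]; X=-.0005; Y=-.0727
r.goto(rk(X,Y,.14),o); r.move_l(rk(X,Y,.051),velocity=.1); print(r.read_contact_force())
fingers.close(grasp_force=60); r.dwell(.2); print("gap",r.read_finger_gap(), r.read_contact_force())
for dz in (.004,.008,.0115):
    r.move_l(rk(X,Y,.051+dz),velocity=.03); r.dwell(.1); print(dz,np.round(r.read_contact_force(),2),r.read_finger_gap(),r.read_tcp_pos())
r.dwell(.15)
p=eyes.get_image("wrist"); save('w4.png',p["frame"]); p=eyes.get_image("scene"); save('s4.png',cv2.resize(p["frame"][170:270,270:400],None,fx=5,fy=5,interpolation=cv2.INTER_CUBIC))
print(r.read_time())
E
```

```text
[ 0.35821849 -0.09125455  0.22921121]
gap 0.02406708720369127 [ 3.8776684  -2.23272758  5.2460411 ]
0.004 [ 7.96 -2.93 -8.  ] 0.024001773056141727 [0.61549145 0.18382966 0.0539367 ]
0.008 [ 9.02 -2.43 -8.02] 0.024093748290067524 [0.61541008 0.18375474 0.05769705]
0.0115 [ 8.29 -2.81 -9.21] 0.02398530948088662 [0.61534539 0.18373228 0.06101486]
17.0
```

View pics/w4.png

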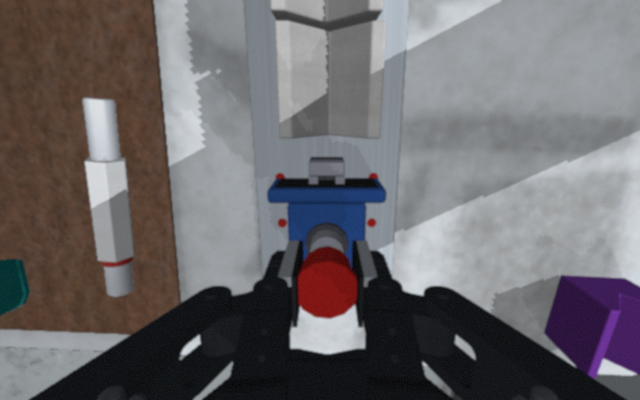

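View pics/s4.png

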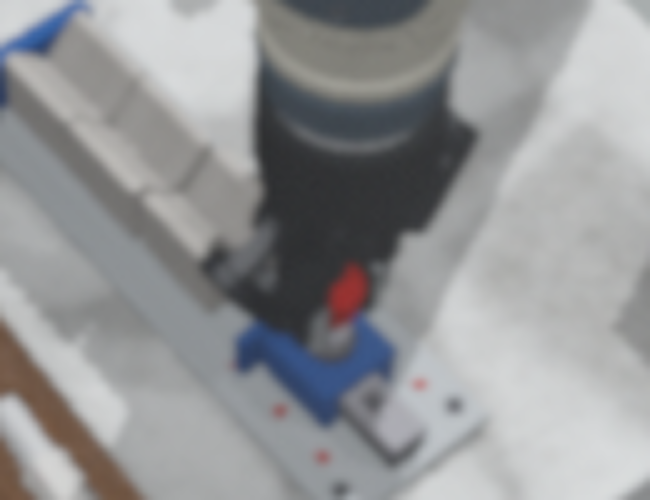

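The knob (328,283) is pinched and lifted. The spring pull is about 9 N and the scene crop shows the barrel gap opened under the knob. I shift about 1 mm to relieve the lateral bias, then slide 30 mm.

```bash
python3 - <<'E'
from h import *
Y=-.0727
p0=np.array(r.read_tcp_pos()); 
X=-.0013
r.move_l(rk(X,Y,.0630),velocity=.02); print(np.round(r.read_contact_force(),2))
def st(t):
    d=np.array(r.read_tcp_pos()); f=np.array(r.read_contact_force()); g=(d[:2]-p0[:2]); print(t,"dx,dy,z",(g@ex*1e3).round(2),(g@ey*1e3).round(2),(d[2]*1e3).round(2),"f x,y,z",(f[:2]@ex).round(1),(f[:2]@ey).round(1),f[2].round(1),round(r.read_finger_gap()*1e3,2))
st(0)
for s in (.005,.012,.020,.026,.030):
    r.move_l(rk(X,Y+s,.0630),velocity=.04); st(s)
r.dwell(.2); st('end')
p=eyes.get_image("wrist"); save('w5.png',p["frame"]); print(r.read_time())
E
```

```text
[ 6.23 -0.79 -8.64]
0 dx,dy,z -0.14 0.0 61.26 f x,y,z -5.9 -2.1 -8.6 23.87
0.005 dx,dy,z -0.12 5.34 61.24 f x,y,z -5.0 0.6 -9.5 24.05
0.012 dx,dy,z -0.12 12.44 61.28 f x,y,z -6.1 0.6 -8.6 23.92
0.02 dx,dy,z -0.13 20.48 61.3 f x,y,z -6.2 1.3 -9.2 24.11
0.026 dx,dy,z -0.12 26.43 61.31 f x,y,z -6.6 1.4 -10.4 23.98
0.03 dx,dy,z -0.17 30.02 61.41 f x,y,z -5.5 -0.7 -9.5 23.88
end dx,dy,z -0.15 30.04 61.34 f x,y,z -6.8 -1.0 -9.0 24.09
19.0
```

View pics/w5.png

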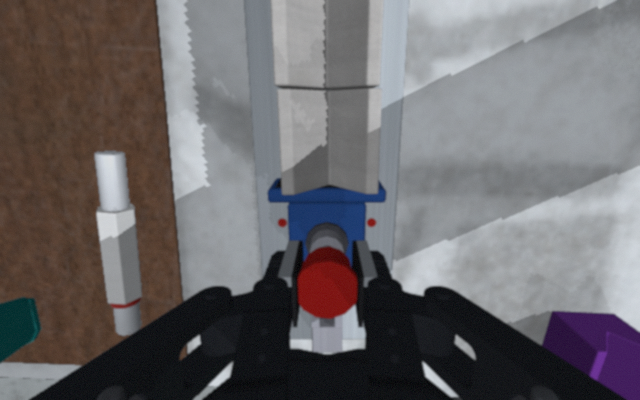

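The stop plate (328,190) now meets block c and the row is straight. The TCP has moved 30.0 mm, so I lower the pin.

```bash
python3 - <<'E'
from h import *
Y=-.0727+.030; X=-.0013
def st(t):
    d=np.array(r.read_tcp_pos()); f=np.array(r.read_contact_force()); g=(d[:2]-O); print(t,"x,y,z",(g@ex*1e3).round(2),(g@ey*1e3).round(2),(d[2]*1e3).round(2),"f",(f[:2]@ex).round(1),(f[:2]@ey).round(1),f[2].round(1),round(r.read_finger_gap()*1e3,2))
for z in (.060,.058,.056,.054,.052,.051,.0503):
    r.move_l(rk(X,Y,z),velocity=.02); st(z)
r.dwell(.4); st('end')
p=eyes.get_image("wrist"); save('w6.png',p["frame"]); p=eyes.get_image("scene"); save('s6.png',cv2.resize(p["frame"][170:270,270:400],None,fx=5,fy=5,interpolation=cv2.INTER_CUBIC)); print(r.read_time())
E
```

```text
0.06 x,y,z -1.03 -42.35 58.33 f -5.8 0.3 -9.0 23.53
0.058 x,y,z -1.02 -42.37 56.42 f -6.1 -0.2 -7.9 23.92
0.056 x,y,z -1.03 -42.37 54.49 f -5.3 0.0 -8.2 23.8
0.054 x,y,z -1.05 -42.36 52.57 f -6.1 -0.4 -7.4 23.92
0.052 x,y,z -1.16 -42.57 51.59 f -3.9 0.3 -1.9 24.12
0.051 x,y,z -1.31 -42.78 51.49 f -2.9 2.2 5.0 24.01
0.0503 x,y,z -1.35 -42.99 51.37 f -1.9 1.6 10.1 24.07
end x,y,z -1.37 -42.99 51.39 f -2.5 2.0 10.0 24.0
21.3
```

View pics/w6.png

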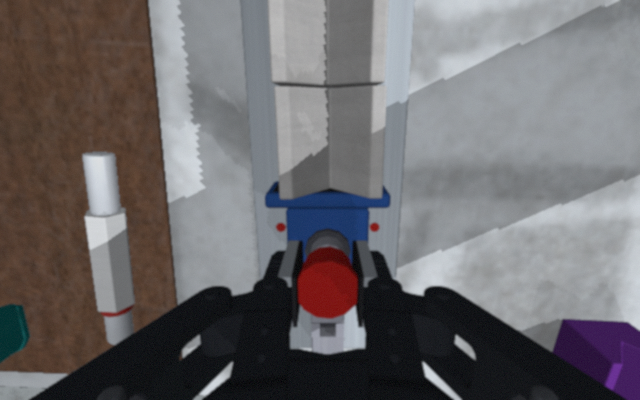

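View pics/s6.png

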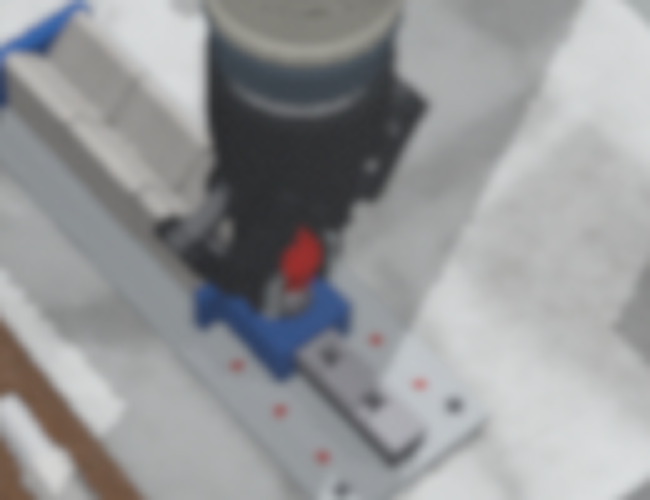

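```bash
python3 - <<'E'
from h import *
p=eyes.get_image("wrist"); W=world(p); f=p["frame"].astype(int)
d=W[...,:2]-O; Q=np.stack([d@ex,d@ey,W[...,2]],-1)*1e3
ctr=(abs(Q[...,0])<40)
m=(f[...,0]-f[...,1]>60)&ctr&(Q[...,2]>70)&(Q[...,2]<100); print("knob",np.percentile(Q[m],[1,50,99],axis=0).round(1).tolist())
for y0 in range(-16,50,2):
    m=(abs(abs(Q[...,0])-20)<3)&(abs(Q[...,1]-y0)<1)&(Q[...,2]<100)
    if m.any(): print(f"{y0}:{np.median(Q[m][:,2]):.0f}",end=' ')
print()
for y0 in (0,25,55):
    m=(abs(Q[...,1]-y0)<6)&(Q[...,2]>46)&(Q[...,2]<60)&(abs(Q[...,0])<40)
    if m.any(): print(y0,np.percentile(Q[m][:,0],[1,99]).round(1))
m=(abs(abs(Q[...,0])-28)<3)&(abs(Q[...,1]+20)<20)&(Q[...,2]>35)&(Q[...,2]<46); print("stop plate y",np.percentile(Q[m][:,1],[1,99]))
print(r.read_contact_force(),r.read_finger_gap(),r.read_time())
E
```

```text
knob [[-11.3, -54.9, 70.7], [0.1, -41.3, 80.6], [11.8, -30.4, 82.0]]
-16:40 -14:51 -12:51 -10:51 -8:51 -6:51 -4:51 -2:51 0:51 2:51 4:51 6:51 8:51 10:51 12:51 14:51 16:51 18:51 20:51 22:51 24:51 26:51 28:51 30:51 32:51 34:51 36:51 38:49 40:51 42:51 44:51 46:51 48:51 
0 [-21.9  25.4]
25 [-22.1  25.2]
55 [-23.3  24.1]
stop plate y [-20.88686701 -13.17640996]
[-0.35832185 -1.9071624   9.13807098] 0.023858717897717208 21.35
```

All checks agree: the knob top is back at its home height (80.6 mm), the stop face has moved 29.8 mm, c is at y≈12 mm and b at y≈63 mm. I hand it in.

```bash
python3 - <<'E'
from h import *
close_job()
E
```

```text
the job is handed in; nothing more can be done
```

The loose steel V-block stands in the row and the blue stop is pinned one hole nearer the blocks. I handed the job in at about 21 s with the knob still gripped; the system gave no verdict.

What my last checks showed:
- **Third V-block:** it sits about 12 mm along the row (allowed 8 to 18 mm) and about 1.7 mm off the centre line (allowed 7 mm). It is level and square with the other two, and I let go of it before touching the knob.
- **Second V-block:** it is at about 63 mm along the row, within its limits.
- **Stop:** I pulled the pin up about 10 mm and slid the stop about 30 mm. Its face now measures 29.8 mm from where it began.
- **Pin:** it is home. The knob top is back at its starting height of 80.6 mm, and the fingers met the same hard stop and force as at the first grip.
- **Grip:** the knob is held at a 60 N setting with a 24 mm opening. The wrist presses down with about 9 N.
- **Bystanders:** the arm never went near the chuck key or the plug gauge. The gauge looked unmoved in the wrist pictures; I did not measure either one again at the end.

The block landed about 1.5 mm to one side of where I aimed, probably a small offset between camera and arm. It caused up to about 9 N of sideways load while I lifted and slid the knob. No check failed.

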